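# Latch the tea box and line up the tins on its lid

## Task

Close up the tea box and dress its top. First shut the lid, swing the latch's wire loop over the keeper on the lid and press the lever down against the front of the box, so that it pulls the lid tight. Then set all the square tea tins flat, spot up, on the lid in one straight, even row: one centred on each dark square and square to the box, starting from the square at the robot's left end and skipping none, all pushed back flush against the rear rail; leave the other things on the counter alone.

Things in the scene. Friction and masses are not known exactly. Their poses are not given: they have to be found in the camera images.
- tin0_center (a point): centre (half-way up) of a plain square aluminium tea tin, 42 x 42 mm and 30 mm high, about 70 g, with a slip lid that bears a round paper spot, lying flat on the counter, spot up; z up, x and y square to its sides. Three to five of the five tins are present.
- tin1_center (a point): centre (half-way up) of a plain square aluminium tea tin, 42 x 42 mm and 30 mm high, about 70 g, with a slip lid that bears a round paper spot, lying flat on the counter, spot up; z up, x and y square to its sides. Three to five of the five tins are present.
- tin2_center (a point): centre (half-way up) of a plain square aluminium tea tin, 42 x 42 mm and 30 mm high, about 70 g, with a slip lid that bears a round paper spot, lying flat on the counter, spot up; z up, x and y square to its sides. Three to five of the five tins are present.
- tin3_center (a point): centre (half-way up) of a plain square aluminium tea tin, 42 x 42 mm and 30 mm high, about 70 g, with a slip lid that bears a round paper spot, lying flat on the counter, spot up; z up, x and y square to its sides. Three to five of the five tins are present.
- tin4_center (a point): centre (half-way up) of a plain square aluminium tea tin, 42 x 42 mm and 30 mm high, about 70 g, with a slip lid that bears a round paper spot, lying flat on the counter, spot up; z up, x and y square to its sides. Three to five of the five tins are present.
- pad0 (a point): point on the lid's upper face (123 mm above the counter when latched; it moves with the lid), for dark inlaid square 0 of 5: where the centre of a tin's underside comes when it stands flush with the rear rail. Square 0 is at the robot's left end (+y), squares 52 mm apart. x points to the rear rail's face, 21 mm beyond this point; y to the robot's left; z out of the lid.
- pad1 (a point): point on the lid's upper face (123 mm above the counter when latched; it moves with the lid), for dark inlaid square 1 of 5: where the centre of a tin's underside comes when it stands flush with the rear rail. Square 0 is at the robot's left end (+y), squares 52 mm apart. x points to the rear rail's face, 21 mm beyond this point; y to the robot's left; z out of the lid.
- pad2 (a point): point on the lid's upper face (123 mm above the counter when latched; it moves with the lid), for dark inlaid square 2 of 5: where the centre of a tin's underside comes when it stands flush with the rear rail. Square 0 is at the robot's left end (+y), squares 52 mm apart. x points to the rear rail's face, 21 mm beyond this point; y to the robot's left; z out of the lid.
- pad3 (a point): point on the lid's upper face (123 mm above the counter when latched; it moves with the lid), for dark inlaid square 3 of 5: where the centre of a tin's underside comes when it stands flush with the rear rail. Square 0 is at the robot's left end (+y), squares 52 mm apart. x points to the rear rail's face, 21 mm beyond this point; y to the robot's left; z out of the lid.
- pad4 (a point): point on the lid's upper face (123 mm above the counter when latched; it moves with the lid), for dark inlaid square 4 of 5: where the centre of a tin's underside comes when it stands flush with the rear rail. Square 0 is at the robot's left end (+y), squares 52 mm apart. x points to the rear rail's face, 21 mm beyond this point; y to the robot's left; z out of the lid.
- box: the fixed ash-wood tea box, full of paper sachets: 135 mm deep, 284 mm wide, 110 mm high without the lid; origin under its middle, x to its rear, y to the robot's left; its front faces the robot, turned by up to about 12 degrees
- lid (a joint): angle of the box's lid (135 x 284 x 12 mm; on top, rails 6 mm thick and 20 mm high along the rear edge and both sides) about its rear hinge: 0 shut, about 1.9 standing open, leaning back. It stays where left; about 3 N at its front edge move it. A rubber strip on the front wall carries it at 0.03 to 0.05; pressed further (10 N) it springs back. Below 0.016 it is tight.
- lid_hinge (a point): point on the lid's hinge line, at the middle of the box's rear wall top, 110 mm above the counter; x points from the box's front to its rear, y to the robot's left along the hinge
- keeper (a point): the seat of the steel keeper at the middle of the lid's front edge: where the loop's bar comes to lie. The keeper is an upturned hook 26 mm wide that stands out 14 mm from the edge: a ledge, a low lip in front (3.5 mm above this point) and a back plate (17.5 mm above this point) that stops the loop when it is swung over. Trough 8 mm wide.
- lever (a joint): angle of the latch's lever on the box's front: 0 pressed down (pointing straight down, 15 mm in front of the box), about 1.65 raised (standing out towards the robot, nearly level; the stop is at 1.75). It stays where left; about 1.5 N at the tip move it when slack, about 5 N as it draws the lid tight; past dead centre near the end it holds itself.
- lever_pivot (a point): point on the lever's hinge line (along the box's width), 12 mm in front of the box's front face, 80 mm above the counter; x points to the box, y to the robot's left. The lever is a steel plate 30 mm wide and 5 mm thick that reaches 60 mm from here; its outer (upper, when raised) face lies 5.5 mm off the line through the pivot, and the tip is turned up 7 mm
- bail (a joint): angle of the wire loop about its pins on the lever, 18 mm from the lever's pivot, 0 when it runs up the lever's back: at about -2.45 (its stop) it has flopped outwards over the raised lever, at about -1.15 it leans against the keeper's back plate with the lever raised, at about 0.1 it is drawn tight. It swings freely and falls to whichever side it leans.
- loop_bar (a point): middle of the loop's crossbar, a steel wire 5 mm thick along the box's width; the loop is 44 mm wide and its bar runs 56 mm from the pins. At the start it hangs outwards, about 70 mm in front of the box, above the raised lever. With the lever raised its swing passes about 5 mm over the lip of the shut lid's keeper.
- mushroom: small heavy terracotta mushroom ornament, 44 mm across and 46 mm tall, origin under its foot; stands among the tins, to be left alone
- mug_a: white mug, 74 mm across, 85 mm tall, origin under its middle; leave alone
- mug_b: another white mug, the same; leave alone
- jar_a: glass jar, 72 mm across, 110 mm tall, origin under its middle; leave alone
- spoon: wooden spoon lying on the counter; leave alone
- saucer: white saucer, 110 mm across, 14 mm high, origin under its middle; leave alone
Mind the look-alikes: they are no part of the job. Leave any blue or pink look-alike of the part that bears tin2_center alone. Leave any green look-alike of the part that bears tin3_center alone.

How it is judged:
On the way, in this order (a step that is already met when the one before it is completed fails the run):
1. the lid is down on its rubber strip (value of joint lid below 0.07 rad), for 0.2 s.
2. the loop hangs over the keeper with the lever still raised (value of joint lever above 1.2 rad and x of loop_bar in the frame of keeper between -0.0055 and 0.006 m and value of joint lid below 0.07 rad), for 0.2 s.
3. the lever is pressed down and the lid pulled tight (value of joint lever below 0.1 rad and value of joint lid below 0.016 rad), for 0.2 s.
At the end, for the whole second after the job is handed in: Tins flat, spot up, square (0.13 rad), at rest on the lid, within 5 mm of flush with the rear rail and 10 mm in all of a dark square's place, squares filled from the robot's left without gap; bar within 8 mm of the keeper's seat, lever below 0.1 rad, lid below 0.016 rad (all of step 3 and x of tin0_center in the frame of pad0 between -0.005 and 0.005 m and z of each of tin0_center, tin1_center, tin2_center, tin3_center, tin4_center in the frame of pad0 below 0.02 m and angle between each of tin0_center, tin1_center, tin2_center, tin3_center, tin4_center's own z axis and vertical below 0.1 rad and (angle between the x axis of tin0_center and the x axis of pad0, either way round below 0.13 rad or angle between the x axis of tin0_center and the y axis of pad0, either way round below 0.13 rad) and (horizontal distance between tin0_center and pad0 below 0.01 m or (horizontal distance between tin0_center and pad1 below 0.01 m and horizontal distance between any of tin1_center, tin2_center, tin3_center, tin4_center and pad0 below 0.01 m) or (horizontal distance between tin0_center and pad2 below 0.01 m and horizontal distance between any of tin1_center, tin2_center, tin3_center, tin4_center and pad1 below 0.01 m) or (horizontal distance between tin0_center and pad3 below 0.01 m and horizontal distance between any of tin1_center, tin2_center, tin3_center, tin4_center and pad2 below 0.01 m) or (horizontal distance between tin0_center and pad4 below 0.01 m and horizontal distance between any of tin1_center, tin2_center, tin3_center, tin4_center and pad3 below 0.01 m)) and x of tin1_center in the frame of pad0 between -0.005 and 0.005 m and (angle between the x axis of tin1_center and the x axis of pad0, either way round below 0.13 rad or angle between the x axis of tin1_center and the y axis of pad0, either way round below 0.13 rad) and (horizontal distance between tin1_center and pad0 below 0.01 m or (horizontal distance between tin1_center and pad1 below 0.01 m and horizontal distance between any of tin0_center, tin2_center, tin3_center, tin4_center and pad0 below 0.01 m) or (horizontal distance between tin1_center and pad2 below 0.01 m and horizontal distance between any of tin0_center, tin2_center, tin3_center, tin4_center and pad1 below 0.01 m) or (horizontal distance between tin1_center and pad3 below 0.01 m and horizontal distance between any of tin0_center, tin2_center, tin3_center, tin4_center and pad2 below 0.01 m) or (horizontal distance between tin1_center and pad4 below 0.01 m and horizontal distance between any of tin0_center, tin2_center, tin3_center, tin4_center and pad3 below 0.01 m)) and x of tin2_center in the frame of pad0 between -0.005 and 0.005 m and (angle between the x axis of tin2_center and the x axis of pad0, either way round below 0.13 rad or angle between the x axis of tin2_center and the y axis of pad0, either way round below 0.13 rad) and (horizontal distance between tin2_center and pad0 below 0.01 m or (horizontal distance between tin2_center and pad1 below 0.01 m and horizontal distance between any of tin0_center, tin1_center, tin3_center, tin4_center and pad0 below 0.01 m) or (horizontal distance between tin2_center and pad2 below 0.01 m and horizontal distance between any of tin0_center, tin1_center, tin3_center, tin4_center and pad1 below 0.01 m) or (horizontal distance between tin2_center and pad3 below 0.01 m and horizontal distance between any of tin0_center, tin1_center, tin3_center, tin4_center and pad2 below 0.01 m) or (horizontal distance between tin2_center and pad4 below 0.01 m and horizontal distance between any of tin0_center, tin1_center, tin3_center, tin4_center and pad3 below 0.01 m)) and x of tin3_center in the frame of pad0 between -0.005 and 0.005 m and (angle between the x axis of tin3_center and the x axis of pad0, either way round below 0.13 rad or angle between the x axis of tin3_center and the y axis of pad0, either way round below 0.13 rad) and (horizontal distance between tin3_center and pad0 below 0.01 m or (horizontal distance between tin3_center and pad1 below 0.01 m and horizontal distance between any of tin0_center, tin1_center, tin2_center, tin4_center and pad0 below 0.01 m) or (horizontal distance between tin3_center and pad2 below 0.01 m and horizontal distance between any of tin0_center, tin1_center, tin2_center, tin4_center and pad1 below 0.01 m) or (horizontal distance between tin3_center and pad3 below 0.01 m and horizontal distance between any of tin0_center, tin1_center, tin2_center, tin4_center and pad2 below 0.01 m) or (horizontal distance between tin3_center and pad4 below 0.01 m and horizontal distance between any of tin0_center, tin1_center, tin2_center, tin4_center and pad3 below 0.01 m)) and x of tin4_center in the frame of pad0 between -0.005 and 0.005 m and (angle between the x axis of tin4_center and the x axis of pad0, either way round below 0.13 rad or angle between the x axis of tin4_center and the y axis of pad0, either way round below 0.13 rad) and (horizontal distance between tin4_center and pad0 below 0.01 m or (horizontal distance between tin4_center and pad1 below 0.01 m and horizontal distance between any of tin0_center, tin1_center, tin2_center, tin3_center and pad0 below 0.01 m) or (horizontal distance between tin4_center and pad2 below 0.01 m and horizontal distance between any of tin0_center, tin1_center, tin2_center, tin3_center and pad1 below 0.01 m) or (horizontal distance between tin4_center and pad3 below 0.01 m and horizontal distance between any of tin0_center, tin1_center, tin2_center, tin3_center and pad2 below 0.01 m) or (horizontal distance between tin4_center and pad4 below 0.01 m and horizontal distance between any of tin0_center, tin1_center, tin2_center, tin3_center and pad3 below 0.01 m)) and linear speed of each of tin0, tin1, tin2, tin3, tin4 below 0.02 m/s and distance between loop_bar and keeper below 0.008 m); the robot touches nothing.
It fails at once if the mushroom ornament is moved more than 6 cm or tipped over (distance of mushroom from where it was at the start of the episode above 0.06 m or angle between mushroom's own z axis and vertical above 0.5 rad).
It fails at once if a mug is moved more than 6 cm or tipped over (distance of any of mug_a, mug_b from where it was at the start of the episode above 0.06 m or angle between any of mug_a, mug_b's own z axis and vertical above 0.5 rad).
It fails at once if the glass jar or the saucer is moved more than 6 cm or tipped over (distance of any of jar_a, saucer from where it was at the start of the episode above 0.06 m or angle between any of jar_a, saucer's own z axis and vertical above 0.5 rad).
It fails at once if the spoon is moved more than 6 cm (distance of spoon from where it was at the start of the episode above 0.06 m).
Of tin0, tin1, tin2, tin3, tin4 only 3 to 5 are there at a start; the rules pass over those that are not, and their reading is None.
At some moment in a run one of tin0, tin1, tin2, tin3, tin4 may be knocked a few centimetres aside while the robot is not near it.
Once in a run the grip may slacken for a moment while it holds something.
It also fails if it takes over 210 s, if anything falls off the work surface, if the arm or the gripper's body presses on something with over 40 N, if the wrist force passes 120 N, or if a joint passes its speed limit or range.

## Robot

A 6-joint arm with a two-finger parallel gripper is mounted at the origin on the work surface. World frame = base frame: x ahead of the robot, y to its left, z up, the work surface at z = 0. Lengths are in m, angles in rad, forces in N, time in s.
With the tool pointing down it reaches from about 0.375 to 0.9 m from the base axis. Payload 3.1 kg.
Tool frame: the origin (TCP) lies midway between the tips of the shut fingers; the grasp point (between the pads) lies 19 mm behind it; z points along the fingers, y is the line along which they close (so a half turn about z gives the same grasp; the last joint's range is limited). The gripper opens to 85 mm and grips with 20 to 120 N. Pads are 22 mm wide; open, the fingers measure 114 mm over their backs; the gripper's body (76 mm by 85 mm) begins 54 mm behind the grasp point. The pads swing forward as they close: fully open they stand 13 mm farther back than shut.
Start: joints at [-1.51, 0.527, 1.433, -0, 1.181, -0.178], TCP at [0.148, -0.607, 0.231] pointing down, gripper open.
Joint ranges: [-3.08, 3.08], [-0.75, 2.2], [0.22, 2.44], [-1.43, 4.57], [0, 2.65], [-2.85, 2.85]. Speed limits (rad/s): [2.79, 2.79, 3.14, 3.14, 3.14, 3.14].

## Interface

Orientations are given as a 3x3 rotation matrix whose columns are the frame's x, y, z axes.
In Python, from station import readout, grab_frame, camera_info, ctrl gives the robot as it stands.
- The arm moves only by the shell command python3 -m inch 'ROWS'. ROWS is JSON, a list of rows, each a list of 3 entries, a list of its own where there are three numbers: the shift along the tool's x, y, z in units of 25 mm (1.0 is 25 mm), then the turn, a rotation vector about the tool's x, y, z in units of 6 degrees (1.0 is 6 degrees), then the finger opening in mm, from 0 to 85.4. A call has 1 to 20 rows; each row is the pose to reach, as a shift and turn from the pose commanded when the call began, along the tool's axes at that moment; what a row does not reach only later rows make up. A row lasts 1/12 s, in which the tool goes at most 41.7 mm and 7.16 degrees, less where a joint would pass 70% of its speed; a pose out of reach is approached as far as the arm can. A call with a gripper value outside its range is refused whole. The fingers move at their own pace and stop on an object; the grip force is fixed at half the most. Time passes only in rows, so rows that repeat a pose let the fingers close. It gives the time, the measured TCP pose, the force, the opening and the grip force at its end, in the units of the state.
- readout.observe(): the state, without advancing time (a new reading comes with each control period).
- grab_frame(name): name is "scene" or "top"; returns the picture (420x560x3 uint8, red, green, blue); there is no depth.
- camera_info(name): a dict with "mtx" (3x3 intrinsics, pixels), "extrinsics" (4x4, takes a point from camera to world coordinates). Camera axes: x right, y down, z forward; pixel columns grow to the right and rows downward; lengths in m; the calibration is good to about 2 mm. A picture is of the moment at which its call begins. camera_info takes no time and is no camera call.
- ctrl.sign_off(): hands the job in; it is judged then, once.
The state is a dict: "time_s": time; "joints": joint angles; "joint_velocities": joint speeds; "joint_torque": joint torques, N m; "eef_pos": TCP position; "eef_rot": TCP orientation; "ft_force": force on the tool from outside, world axes, zero at the start; "moment": the same for the moment, N m; "gripper_width": opening from 0.0 (shut) to 1.0 (fully open); "grip_force": force on a finger pad.
Only numpy, scipy, OpenCV 4.12 (cv2) and the standard library are available. Lean on these libraries where they do the work, as an engineer would, in place of code of your own. Each camera call takes 0.05 s, during which the arm holds its last target. There are 200 camera calls.

## Working session

There is one attempt and no reset: what is moved stays moved. The work goes in short steps, Python scripts to look and compute and a shell command to move; the robot and the scene stay as the last step left them, time stands still between calls to the robot, and variables do not carry over. Pictures are saved under pics/ and viewed, at most 14 in all, crops included, and the job is handed in when it is done.

```bash
ls; mkdir -p pics
python3 - <<'E'
from station import readout, grab_frame, camera_info
import cv2,numpy as np
for n in("scene","top"):
    im=grab_frame(n); cv2.imwrite(f"pics/{n}0.png",cv2.cvtColor(im,cv2.COLOR_RGB2BGR))
    c=camera_info(n); print(n,np.round(c["mtx"],1).tolist(),np.round(c["extrinsics"],4).tolist())
s=readout.observe();print({k:np.round(v,3).tolist() for k,v in s.items()})
E
```

```text
pics
scene [[476.0, 0.0, 277.7], [0.0, 476.0, 207.4], [0.0, 0.0, 1.0]] [[-0.5033, 0.5877, -0.6335, 1.3075], [0.8641, 0.336, -0.3748, 0.4845], [-0.0074, -0.736, -0.6769, 0.9646], [0.0, 0.0, 0.0, 1.0]]
top [[443.4, 0.0, 270.7], [0.0, 443.4, 214.5], [0.0, 0.0, 1.0]] [[-0.0259, -0.9944, 0.1024, 0.3772], [-0.9997, 0.0253, -0.0066, 0.0041], [0.004, -0.1025, -0.9947, 1.2948], [0.0, 0.0, 0.0, 1.0]]
{'time_s': 0.1, 'joints': [-1.509, 0.528, 1.434, -0.0, 1.181, -0.179], 'joint_velocities': [-0.0, -0.002, -0.004, 0.0, 0.002, -0.001], 'joint_torque': [0.0, -44.331, -17.859, -0.0, 0.004, 0.0], 'eef_pos': [0.148, -0.606, 0.23], 'eef_rot': [[0.971, 0.238, -0.0], [0.238, -0.971, 0.002], [0.0, -0.002, -1.0]], 'ft_force': [0.244, -0.913, -0.463], 'moment': [-0.032, 0.006, 0.086], 'grip_force': 0.0, 'gripper_width': 0.997}
```

View pics/scene0.png

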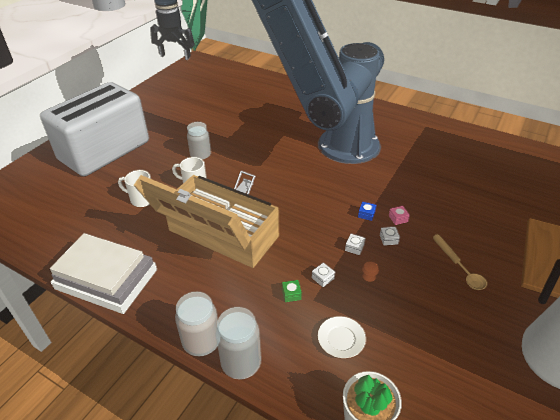

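View pics/top0.png

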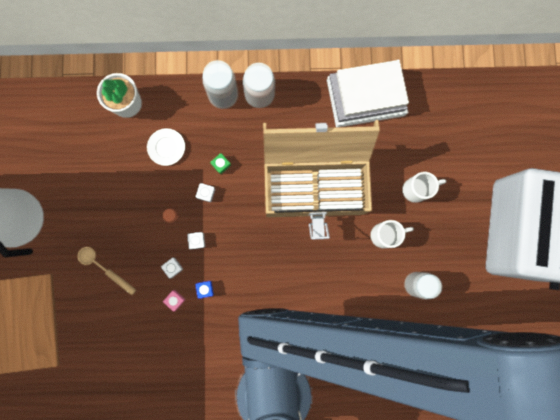

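The scene shows the open box, with the loop at about (244,182). In the top view the lid hinge is near row 163, the box spans x 265–371 and the latch is at (318,225).

There are six candidate tins in the top view:
- Plain: (205,192), (196,240) and (172,268). These match "plain aluminium".
- Coloured look-alikes: blue (204,290), pink (173,301) and green (220,163). These stay where they are.

I'll confirm this with enlarged crops.

```bash
cat > h.py <<'E'
import numpy as np, cv2
from station import readout, grab_frame, camera_info
C={n:camera_info(n) for n in("scene","top")}
def ray(n,u,v):
    E=np.array(C[n]["extrinsics"]);d=np.linalg.inv(np.array(C[n]["mtx"]))@[u,v,1]
    return E[:3,3],E[:3,:3]@d
def at(n,u,v,z):
    o,d=ray(n,u,v);return o+d*(z-o[2])/d[2]
def proj(n,p):
    E=np.array(C[n]["extrinsics"]);q=E[:3,:3].T@(np.asarray(p,float)-E[:3,3]);q=np.array(C[n]["mtx"])@q;return q[:2]/q[2]
def tri(a,b):
    (o1,d1),(o2,d2)=ray("scene",*a),ray("top",*b)
    t=np.linalg.lstsq(np.c_[d1,-d2],o2-o1,rcond=None)[0]
    p,q=o1+d1*t[0],o2+d2*t[1];return (p+q)/2,np.linalg.norm(p-q)
def bgr(n): return cv2.cvtColor(grab_frame(n),cv2.COLOR_RGB2BGR)
def crop(im,x0,y0,x1,y1,k): return cv2.resize(im[y0:y1,x0:x1],None,fx=k,fy=k,interpolation=cv2.INTER_CUBIC)
E
python3 - <<'E'
from h import *
t=cv2.imread("pics/top0.png");s=cv2.imread("pics/scene0.png")
cv2.imwrite("pics/c1.png",np.hstack([crop(t,255,110,385,250,4),]))
cv2.imwrite("pics/c2.png",crop(t,145,140,255,320,3.3))
cv2.imwrite("pics/c3.png",crop(s,125,160,295,275,4.5))
E
```

```text
(no output)
```

View pics/c1.png

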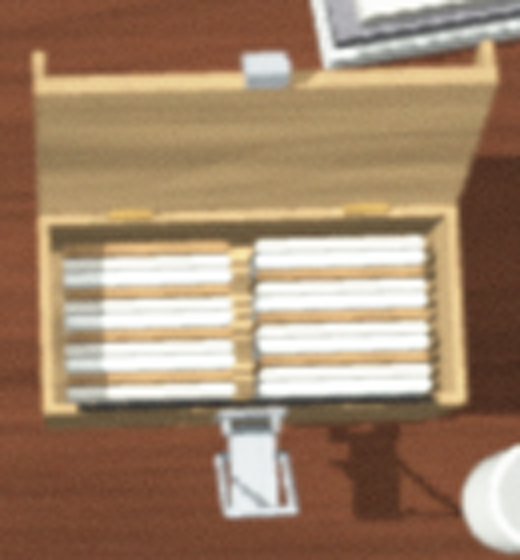

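View pics/c2.png

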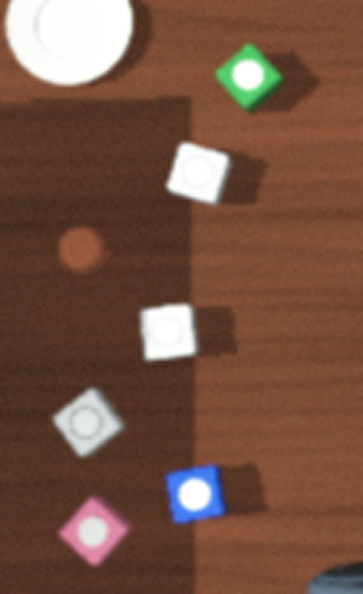

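View pics/c3.png

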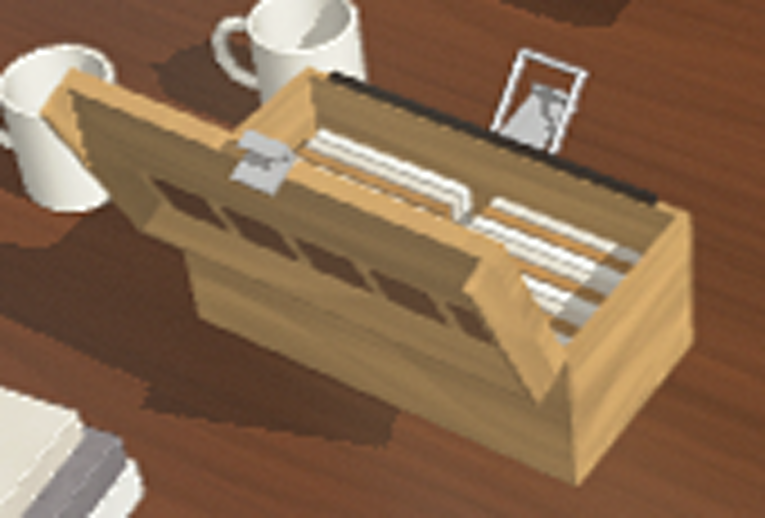

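The crops confirm three plain tins: the white-looking ones at top (205,192) and (196,240), and the grey one in shadow at (172,268). Blue, pink and green are decoys. The box's top corners in the top view are (266.2,213.7), (371.7,210.7), (265,164.5) and (369.5,161.7).

```bash
cat >> h.py <<'E'
def tins(im,z=.030):
    """bright/grey unsaturated square blobs, top view"""
    hsv=cv2.cvtColor(im,cv2.COLOR_BGR2HSV);m=((hsv[...,1]<60)&(hsv[...,2]>95)).astype(np.uint8)
    m=cv2.morphologyEx(m,cv2.MORPH_OPEN,np.ones((3,3)))
    out=[]
    for c in cv2.findContours(m,cv2.RETR_EXTERNAL,cv2.CHAIN_APPROX_NONE)[0]:
        (u,v),(w,h),a=cv2.minAreaRect(c)
        if 11<w<22 and 11<h<22:
            p=at("top",u,v,z);b=cv2.boxPoints(((u,v),(w,h),a));e=at("top",*b[1],z)-at("top",*b[0],z)
            out.append((round(u,1),round(v,1),np.round(p[:2],4).tolist(),round(float(np.degrees(np.arctan2(e[1],e[0]))%90),1),round(w,1),round(h,1)))
    return out
E
python3 - <<'E'
from h import *
c=[(266.25,213.75),(371.75,210.75),(265,164.5),(369.5,161.75)]
P=np.array([at("top",*q,.110)[:2] for q in c]);print(P.round(4).tolist())
fl,fr,rl,rr=P
print(np.linalg.norm(fl-fr),np.linalg.norm(rl-rr),np.linalg.norm(fl-rl),np.linalg.norm(fr-rr))
y=(fl-fr)+(rl-rr);y/=np.linalg.norm(y);x=np.array([y[1],-y[0]]);print("x",x,np.degrees(np.arctan2(x[1],x[0])))
cen=P.mean(0);print("cen",cen)
S=lambda a,b:(125+a/4.5,160+b/4.5)
s=[(690,215),(312,72),(572,345)]
for q in s: print(at("scene",*S(*q),.110).round(4))
for p in tins(cv2.imread("pics/top0.png")): print(p)
E
```

```text
[[0.5016, 0.0081], [0.5024, -0.2759], [0.6362, 0.0082], [0.6367, -0.2763]]
0.2839828987658587 0.28451449503467824 0.13461222260488961 0.1342247165795196
x [0.99999699 0.00245181] 0.14047827646617836
cen [ 0.56920746 -0.133986  ]
[0.5082 0.0136 0.11  ]
[ 0.5115 -0.2627  0.11  ]
[0.6323 0.0102 0.11  ]
(369.5, 367.5, [0.0744, -0.267], 88.5, 15.0, 13.0)
(171.4, 267.6, [0.3637, 0.2805], 35.8, 16.6, 17.2)
(195.6, 240.1, [0.4395, 0.2115], 6.7, 16.5, 17.0)
(204.9, 192.1, [0.5771, 0.1835], 73.7, 17.4, 16.5)
```

```bash
python3 -m inch '[[[0,0,-4.8],[0,0,2.3],0],[[0,0,-4.8],[0,0,2.3],0],[[0,0,-4.8],[0,0,2.3],0],[[0,0,-4.8],[0,0,2.3],0],[[0,0,-4.8],[0,0,2.3],0],[[0,0,-4.8],[0,0,2.3],0]]'
python3 - <<'E'
from h import *
s=readout.observe();print(s["eef_pos"].round(4) if hasattr(s["eef_pos"],"round") else s["eef_pos"],np.round(s["eef_rot"],3).tolist())
for n,q,z in(("jar1",(258,75),.11),("jar2",(218,75),.11),("green",(220,163),.03),("mush",(169,215),.04),("mugb",(386,234),.085)): print(n,at("top",*q,z).round(3))
# lid edge with keeper
print(tri((125+265/4.5,160+150/4.5),(255+266/4,110+62/4)))
E
```

```text
time_s: 0.6
eef_pos: [0.1484, -0.6063, 0.3504]
eef_rot: [[1.0, -0.001, -0.0], [-0.001, -1.0, 0.002], [-0.0, -0.002, -1.0]]
ft_force: [-0.4, 0.3, -0.3]
gripper_width: 0.146
grip_force: 0.0
[ 0.1484 -0.6063  0.3504] [[1.0, -0.001, -0.0], [-0.001, -1.0, 0.002], [-0.0, -0.002, -1.0]]
jar1 [0.889 0.021 0.11 ]
jar2 [0.892 0.132 0.11 ]
green [0.661 0.139 0.03 ]
mush [0.512 0.285 0.04 ]
mugb [ 0.44  -0.318  0.085]
(array([ 0.69906764, -0.13047884,  0.24282076]), np.float64(0.004195992290635233))
```

```bash
python3 -m inch '[[[24.5,-21.7,0],[0,0,0],0],[[24.5,-21.7,0],[0,0,0],0],[[24.5,-21.7,0],[0,0,0],0],[[24.5,-21.7,0],[0,0,0],0],[[24.5,-21.7,0],[0,0,0],0],[[24.5,-21.7,0],[0,0,0],0],[[24.5,-21.7,0],[0,0,0],0],[[24.5,-21.7,0],[0,0,0],0],[[24.5,-21.7,0],[0,0,0],0],[[24.5,-21.7,0],[0,0,0],0],[[24.5,-21.7,0],[0,0,0],0],[[24.5,-21.7,0],[0,0,0],0],[[24.5,-21.7,0],[0,0,0],0],[[24.5,-21.7,0],[0,0,0],0],[[24.5,-21.7,0],[0,0,0],0],[[24.5,-21.7,0],[0,0,0],0],[[24.5,-21.7,0],[0,0,0],0],[[24.5,-21.7,0],[0,0,0],0],[[24.5,-21.7,0],[0,0,0],0],[[24.5,-21.7,0],[0,0,0],0]]'
```

```text
time_s: 2.27
eef_pos: [0.7628, -0.0613, 0.3471]
eef_rot: [[1.0, 0.002, -0.005], [0.002, -1.0, 0.003], [-0.005, -0.003, -1.0]]
ft_force: [0.0, -0.0, 0.3]
gripper_width: -0.001
grip_force: 0.0
```

```bash
python3 -m inch '[[[0,0,2],[0,0,0],0],[[0,0,4],[0,0,0],0],[[0,0,5.7],[0,0,0],0],[[0,0,5.7],[0,0,0],0],[[-1.5,0,5.7],[0,0,0],0],[[-2.2,0,5.7],[0,0,0],0],[[-2.6,0,5.7],[0,0,0],0],[[-3,0,5.7],[0,0,0],0],[[-3.4,0,5.7],[0,0,0],0],[[-3.8,0,5.6],[0,0,0],0],[[-4.2,0,5.5],[0,0,0],0],[[-4.5,0,5.4],[0,0,0],0],[[-4.8,0,5.4],[0,0,0],0],[[-4.8,0,5.4],[0,0,0],0]]'
```

```text
time_s: 3.43
eef_pos: [0.6395, -0.0648, 0.2151]
eef_rot: [[1.0, -0.001, -0.004], [-0.001, -1.0, 0.001], [-0.004, -0.001, -1.0]]
ft_force: [0.2, -0.9, -0.8]
gripper_width: 0.001
grip_force: 0.0
```

```bash
python3 -m inch '[[[-0.35,0,0.1],[0,0,0],0],[[-0.7,0,0.2],[0,0,0],0],[[-1.1,0,0.35],[0,0,0],0],[[-1.45,0,0.5],[0,0,0],0],[[-1.8,0,0.7],[0,0,0],0],[[-2.1,0,0.9],[0,0,0],0],[[-2.4,0,1.15],[0,0,0],0],[[-2.7,0,1.45],[0,0,0],0],[[-2.95,0,1.75],[0,0,0],0],[[-3.15,0,2.1],[0,0,0],0],[[-3.35,0,2.5],[0,0,0],0],[[-3.5,0,2.85],[0,0,0],0],[[-3.6,0,3.1],[0,0,0],0],[[-3.65,0,3.3],[0,0,0],0],[[-3.7,0,3.4],[0,0,0],0],[[-3.7,0,3.5],[0,0,0],0],[[-3.7,0,3.55],[0,0,0],0],[[-3.7,0,3.55],[0,0,0],0],[[-3.7,0,3.55],[0,0,0],0]]'
```

```text
time_s: 5.02
eef_pos: [0.5493, -0.065, 0.1277]
eef_rot: [[1.0, -0.001, 0.0], [-0.001, -1.0, -0.0], [0.0, 0.0, -1.0]]
ft_force: [-0.7, 0.6, 0.3]
gripper_width: -0.003
grip_force: 0.0
```

```bash
python3 -m inch '[[[0,0,0.05],[0,0,0],0],[[0,0,0.1],[0,0,0],0],[[0,0,0.1],[0,0,0],0],[[0,0,0.1],[0,0,0],0]]';python3 -m inch '[[[0,0,0.05],[0,0,0],0],[[0,0,0.05],[0,0,0],0],[[0,0,0.05],[0,0,0],0]]'
```

```text
time_s: 5.35
eef_pos: [0.5493, -0.0651, 0.1253]
eef_rot: [[1.0, -0.001, 0.001], [-0.001, -1.0, -0.0], [0.001, 0.0, -1.0]]
ft_force: [0.5, -0.1, 2.4]
gripper_width: 0.0
grip_force: 1.1
time_s: 5.6
eef_pos: [0.5492, -0.0651, 0.1243]
eef_rot: [[1.0, -0.001, 0.001], [-0.001, -1.0, -0.0], [0.001, 0.0, -1.0]]
ft_force: [-1.2, 0.2, 5.2]
gripper_width: -0.002
grip_force: 2.5
```

```bash
python3 -m inch '[[[0,0,-2],[0,0,0],0],[[0,0,-4.6],[0,0,0],0],[[0,0,-4.6],[0,0,0],0],[[0,0,-4.6],[0,0,0],0],[[-6,2.7,-4.6],[0,0,0],0],[[-6,2.7,-4.6],[0,0,0],0],[[-6,2.7,-4.6],[0,0,0],0],[[-6,2.7,-4.6],[0,0,0],0],[[-6,2.7,-4.6],[0,0,0],0],[[-6,2.7,-4.6],[0,0,0],0]]'
python3 - <<'E'
from h import *
t=bgr("top");s=bgr("scene")
cv2.imwrite("pics/d0.png",t)
cv2.imwrite("pics/d1.png",cv2.resize(np.hstack([crop(t,255,130,385,260,4),crop(s,145,140,275,270,4)]),(800,400)))
E
```

```text
time_s: 6.43
eef_pos: [0.3971, -0.1326, 0.2384]
eef_rot: [[1.0, -0.005, -0.001], [-0.005, -1.0, 0.001], [-0.001, -0.001, -1.0]]
ft_force: [0.7, -1.0, -0.6]
gripper_width: -0.0
grip_force: 0.0
```

View pics/d1.png

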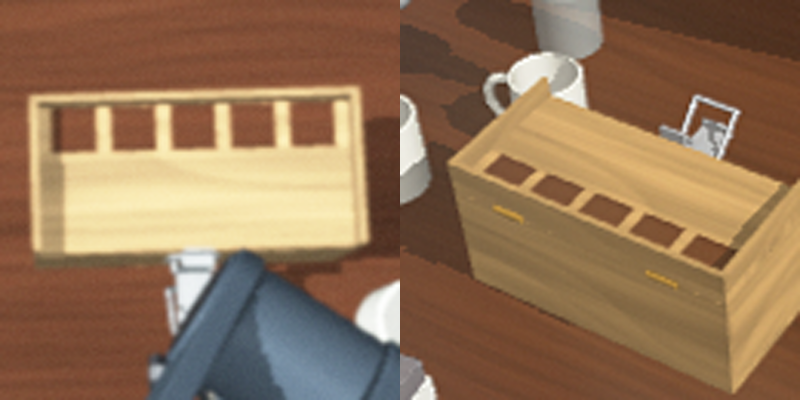

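Run:
```python
from h import *
print("bar top-only",at("top",320.4,239,.1175).round(4),"lever",at("top",319.5,227.5,.09).round(4))
# scene0 crop3: bar ends (522,52),(587,70)
S=lambda a,b:(125+a/4.5,160+b/4.5)
print("bar tri",tri(S(554,61),(320.4,239)), at("scene",*S(554,61),.1175).round(4))
g=lambda a,b:(255+a/3.077,130+b/3.077)
for a in (75,134,194,252,311): print(at("top",*g(a,128-(a-194)*.022),.123).round(4))
```

```text
bar top-only [ 0.4297 -0.134   0.1175] lever [ 0.4623 -0.1359  0.09  ]
bar tri (array([ 0.42941793, -0.13358664,  0.11317964]), np.float64(0.0020063462130512416)) [ 0.4335 -0.1295  0.1175]
[ 0.6107 -0.0299  0.123 ]
[ 0.6105 -0.0814  0.123 ]
[ 0.6104 -0.1338  0.123 ]
[ 0.6102 -0.1844  0.123 ]
[ 0.6101 -0.236   0.123 ]
```

```bash
python3 -m inch '[[[0,0,1.5],[0,0,0],0],[[0,0,3],[0,0,0],0],[[0,0,4.2],[0,0,0],0],[[0,0,5.2],[0,0,0],0],[[0,0,5.2],[0,0,0],0],[[0.5,0,5.2],[0,0,0],0],[[0.9,0,5.2],[0,0,0],0],[[1.2,0,5.2],[0,0,0],0],[[1.5,0,5.2],[0,0,0],0],[[1.8,0,5.2],[0,0,0],0],[[2.1,0,5.2],[0,0,0],0],[[2.4,0,5.2],[0,0,0],0],[[2.7,0,5.2],[0,0,0],0],[[2.85,0,5.2],[0,0,0],0],[[2.85,0,5.2],[0,0,0],0],[[2.85,0,5.2],[0,0,0],0]]'
python3 - <<'E'
from h import *
t=bgr("top");s=bgr("scene")
cv2.imwrite("pics/e1.png",cv2.resize(np.hstack([crop(t,285,180,365,260,5),crop(s,205,130,285,210,5)]),(800,400)))
E
```

```text
time_s: 7.87
eef_pos: [0.4701, -0.1323, 0.1087]
eef_rot: [[1.0, -0.001, -0.0], [-0.001, -1.0, 0.0], [-0.0, -0.0, -1.0]]
ft_force: [0.5, 1.1, -0.0]
gripper_width: 0.001
grip_force: 0.0
```

View pics/e1.png

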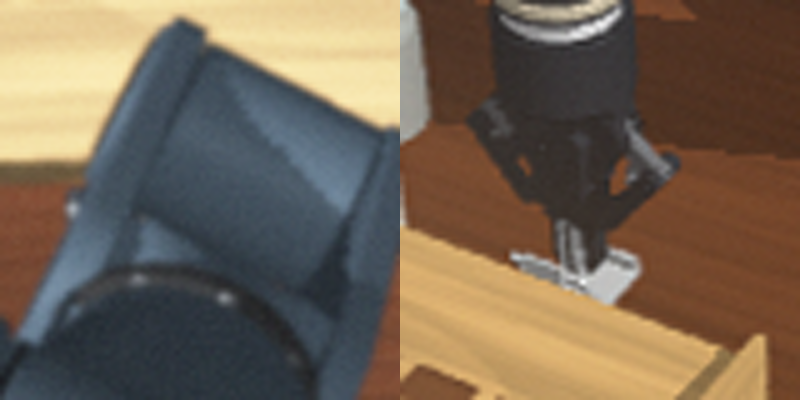

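```bash
python3 -m inch '[[[-0.5,0,-0.2],[0,0,0],0],[[-1.2,0,-0.4],[0,0,0],0],[[-2,0,-1],[0,0,0],0],[[-2.2,0,-2],[0,1,0],0],[[-2.2,0,-2.4],[0,2,0],0],[[-2.2,0,-2.4],[0,3,0],0],[[-2.2,0,-2.4],[0,4,0],0],[[-2.2,0,-2.4],[0,5,0],0],[[-2.2,0,-2.4],[0,5,0],0],[[-2.2,0,-2.4],[0,5,0],0]]'
python3 - <<'E'
from h import *
print(readout.observe()["joints"])
t=bgr("top");s=bgr("scene")
cv2.imwrite("pics/e2.png",cv2.resize(np.hstack([crop(t,285,180,365,260,5),crop(s,205,130,285,210,5)]),(800,400)))
E
```

```text
time_s: 8.8
eef_pos: [0.4178, -0.1253, 0.1685]
eef_rot: [[0.892, 0.014, 0.453], [0.002, -1.0, 0.029], [0.453, -0.025, -0.891]]
ft_force: [0.2, 0.9, 0.5]
gripper_width: -0.0
grip_force: 0.0
[-0.80285155  0.33801961  2.27708386  1.05967313  0.40740413 -0.2057168 ]
```

View pics/e2.png

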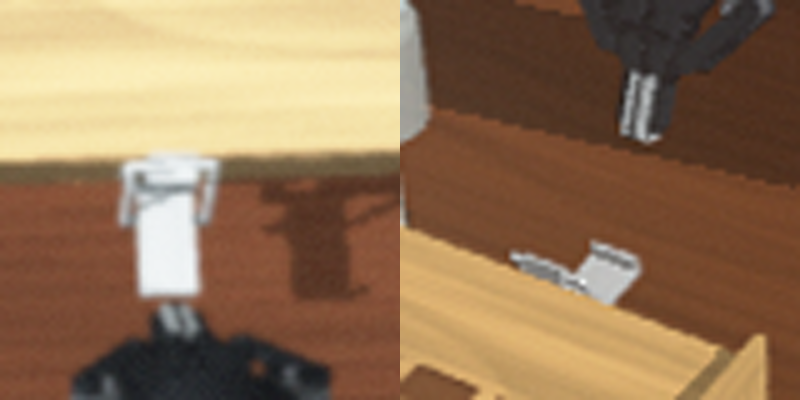

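The top crop shows the loop over the keeper, with the bar at about row 160 and the wires running up from the pins. The lever is still raised. Next I'll let the tilt settle.

```bash
python3 -m inch '[[[0,0,0],[0,0,0],0],[[0,0,0],[0,0,0],0],[[0,0,0],[0,0,0],0],[[0,0,0],[0,0,0],0]]'; python3 -c "
from h import *
print(readout.observe()['joints'])"
```

```text
time_s: 9.23
eef_pos: [0.4188, -0.1253, 0.1685]
eef_rot: [[0.892, 0.016, 0.451], [0.003, -1.0, 0.029], [0.451, -0.025, -0.892]]
ft_force: [-0.6, -0.2, -0.4]
gripper_width: 0.0
grip_force: 0.0
[-0.79996819  0.33866774  2.27344279  1.05000638  0.4079585  -0.19477586]
```

```bash
cat >> h.py <<'E'
def rows(*T):
    s=readout.observe();R=np.array(s["eef_rot"]);p=np.array(s["eef_pos"])
    for t in T: print((R.T@(np.array(t)-p)/.025).round(2).tolist())
E
python3 -c "
from h import *
y=-.1335
rows((.452,y,.115),(.4523,y,.0943),(.452,y,.0775),(.4535,y,.068),(.4477,y,.051),(.4535,y,.045),(.4595,y,.0403),(.4707,y,.0357),(.4747,y,.035),(.478,y,.035))"
```

```text
[0.22, 0.4, 2.5]
[-0.15, 0.42, 3.24]
[-0.46, 0.44, 3.83]
[-0.58, 0.45, 4.2]
[-1.09, 0.46, 4.7]
[-0.99, 0.47, 5.02]
[-0.86, 0.48, 5.3]
[-0.55, 0.49, 5.66]
[-0.42, 0.49, 5.76]
[-0.3, 0.5, 5.82]
```

```bash
python3 -m inch '[[[0.1,0.2,1.2],[0,0,0],0],[[0.2,0.4,2.5],[0,0,0],0],[[0,0.4,2.9],[0,0,0],0],[[-0.15,0.4,3.25],[0,0,0],0],[[-0.3,0.45,3.55],[0,0,0],0],[[-0.45,0.45,3.85],[0,0,0],0],[[-0.5,0.45,4.05],[0,0,0],0],[[-0.6,0.45,4.2],[0,0,0],0],[[-0.85,0.45,4.45],[0,0,0],0],[[-1.1,0.45,4.7],[0,0,0],0],[[-1.1,0.45,4.7],[0,0,0],0],[[-1.1,0.45,4.7],[0,0,0],0]]'
python3 - <<'E'
from h import *
y=-.1335
print(readout.observe()['joints'])
rows((.4535,y,.045),(.4595,y,.0403),(.4707,y,.0357),(.4747,y,.035),(.479,y,.035))
E
```

```text
time_s: 10.23
eef_pos: [0.4526, -0.1344, 0.0524]
eef_rot: [[0.886, 0.017, 0.463], [0.004, -1.0, 0.029], [0.463, -0.024, -0.886]]
ft_force: [7.5, 1.5, 5.6]
gripper_width: -0.001
grip_force: 3.7
[-0.75264901  0.71223951  2.28460543  2.07579563  0.39656433 -1.24313659]
[-0.1, -0.03, 0.28]
[0.02, -0.02, 0.56]
[0.33, -0.01, 0.93]
[0.46, -0.0, 1.03]
[0.61, -0.0, 1.11]
```

```bash
python3 -m inch '[[[0,0,0.15],[0,0,0],0],[[-0.05,0,0.3],[0,0,0],0],[[0,0,0.45],[0,0,0],0],[[0.1,0,0.6],[0,0,0],0],[[0.2,0,0.75],[0,0,0],0],[[0.3,0,0.9],[0,0,0],0],[[0.3,0,0.9],[0,0,0],0]]'
python3 - <<'E'
from h import *
y=-.1335
rows((.4707,y,.0357),(.4747,y,.035),(.479,y,.035),(.482,y,.035))
E
```

```text
time_s: 10.82
eef_pos: [0.4642, -0.1322, 0.0335]
eef_rot: [[0.893, 0.016, 0.45], [0.003, -1.0, 0.03], [0.451, -0.026, -0.892]]
ft_force: [0.7, 0.2, 0.2]
gripper_width: 0.001
grip_force: 0.0
[0.27, 0.06, 0.04]
[0.4, 0.06, 0.13]
[0.56, 0.06, 0.21]
[0.66, 0.06, 0.27]
```

```bash
python3 -m inch '[[[0.1,0,0],[0,0,0],0],[[0.2,0.05,0.05],[0,0,0],0],[[0.3,0.05,0.1],[0,0,0],0],[[0.4,0.05,0.15],[0,0,0],0],[[0.4,0.05,0.15],[0,0,0],0]]';  python3 -m inch '[[[0.1,0,0.05],[0,0,0],0],[[0.2,0,0.1],[0,0,0],0],[[0.2,0,0.1],[0,0,0],0]]'
```

```text
time_s: 11.23
eef_pos: [0.4749, -0.1335, 0.0353]
eef_rot: [[0.892, 0.016, 0.451], [0.003, -1.0, 0.03], [0.452, -0.025, -0.892]]
ft_force: [-0.9, 0.7, -0.5]
gripper_width: 0.005
grip_force: 0.5
time_s: 11.48
eef_pos: [0.4798, -0.1334, 0.0351]
eef_rot: [[0.893, 0.015, 0.45], [0.002, -1.0, 0.029], [0.45, -0.025, -0.893]]
ft_force: [-3.1, -1.6, -1.0]
gripper_width: -0.003
grip_force: 1.5
```

```bash
python3 -m inch '[[[0.1,0,0.05],[0,0,0],0],[[0.2,0,0.1],[0,0,0],0],[[0.2,0,0.1],[0,0,0],0],[[0.2,0,0.1],[0,0,0],0]]'
```

```text
time_s: 11.82
eef_pos: [0.4802, -0.1328, 0.0344]
eef_rot: [[0.898, 0.011, 0.44], [-0.001, -1.0, 0.028], [0.44, -0.025, -0.897]]
ft_force: [-15.6, -4.6, 8.8]
gripper_width: 0.002
grip_force: 8.1
```

```bash
python3 -m inch '[[[-1,0,-0.5],[0,0,0],0],[[-2.1,0,-1],[0,0,0],0],[[-2.1,0,-1],[0,0,0],0],[[-1,0,-3],[0,0,0],0],[[-0.05,0,-5.4],[0,0,0],0],[[-0.05,0,-5.4],[0,-1,0],0],[[-0.05,0,-5.4],[0,-2,0],0],[[-0.05,0,-5.4],[0,-3,0],0],[[-0.05,0,-5.4],[0,-4.4,0],0],[[-0.05,0,-5.4],[0,-4.4,0],0],[[-0.05,0,-5.4],[0,-4.4,0],0]]'
python3 - <<'E'
from h import *
t=bgr("top");s=bgr("scene")
for p in tins(t): print(p)
cv2.imwrite("pics/e3.png",cv2.resize(np.hstack([crop(t,285,180,365,260,5),crop(s,205,130,285,210,5)]),(800,400)))
E
```

```text
time_s: 12.73
eef_pos: [0.4392, -0.1176, 0.1316]
eef_rot: [[0.928, 0.066, 0.366], [0.018, -0.991, 0.133], [0.372, -0.117, -0.921]]
ft_force: [-0.2, 0.2, -0.4]
gripper_width: 0.001
grip_force: 0.0
(215.8, 367.0, [0.0873, 0.1585], 26.6, 15.7, 12.4)
(171.4, 267.5, [0.3639, 0.2806], 35.8, 16.4, 17.2)
(195.6, 240.1, [0.4396, 0.2115], 5.7, 16.5, 17.0)
(317.7, 216.5, [0.4982, -0.1389], 6.7, 13.4, 19.7)
(204.9, 192.2, [0.5769, 0.1836], 73.7, 17.4, 16.6)
```

View pics/e3.png

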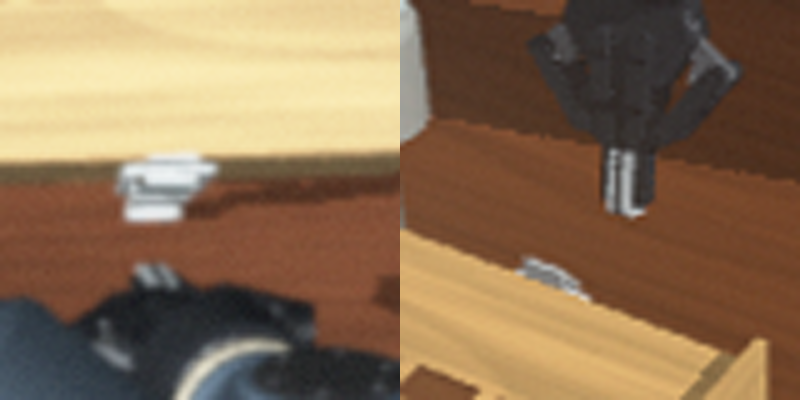

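The latch now sits compactly against the box front with the lever down, and the tins haven't moved. Tin picks come next.

```bash
cat >> h.py <<'E'
from scipy.spatial.transform import Rotation as Ro
def turn(psi):
    R=np.array(readout.observe()["eef_rot"]);a=np.radians(psi);c,s=np.cos(a),np.sin(a)
    T=np.array([[c,s,0],[s,-c,0],[0,0,-1]])
    print("turn",(np.degrees(Ro.from_matrix(R.T@T).as_rotvec())/6).round(2).tolist())
E
python3 -c "
from h import *
turn(73.7);rows((.43,-.1,.23),(.577,.1835,.20))"
```

```text
turn [1.35, -3.89, -11.67]
[1.06, -1.23, -3.64]
[6.29, -11.94, 1.11]
```

```bash
python3 -m inch '[[[0.5,-0.6,-1.8],[0.13,-0.39,-1.17],60],[[1,-1.2,-3.6],[0.27,-0.78,-2.3],60],[[1,-1.2,-3.6],[0.4,-1.17,-3.5],60],[[1,-1.2,-3.6],[0.54,-1.56,-4.7],60],[[1.5,-2.5,-3],[0.68,-1.95,-5.8],60],[[2.2,-3.7,-2.6],[0.81,-2.33,-7],60],[[2.8,-5,-2.2],[0.95,-2.72,-8.2],60],[[3.5,-6.2,-1.7],[1.08,-3.1,-9.3],60],[[4.1,-7.5,-1],[1.22,-3.5,-10.5],60],[[4.8,-9,-0.5],[1.35,-3.89,-11.67],60],[[5.5,-10.4,0.2],[1.35,-3.89,-11.67],60],[[6.3,-11.9,1.1],[1.35,-3.89,-11.67],60],[[6.3,-11.9,1.1],[1.35,-3.89,-11.67],60],[[6.3,-11.9,1.1],[1.35,-3.89,-11.67],60]]';python3 -c "
from h import *
for p in tins(bgr('top')): print(p)
turn(73.7);rows((.5765,.1835,.20),(.5765,.1835,.06),(.5765,.1835,.008))"
```

```text
time_s: 14.0
eef_pos: [0.5754, 0.1872, 0.1964]
eef_rot: [[0.277, 0.961, -0.008], [0.961, -0.277, 0.008], [0.005, -0.01, -1.0]]
ft_force: [-2.1, 0.2, -0.3]
gripper_width: 0.701
grip_force: 0.0
(317.8, 216.5, [0.4982, -0.1393], 8.0, 13.5, 19.6)
(207.5, 192.7, [0.5752, 0.1761], 78.2, 12.2, 16.5)
turn [-0.1, -0.03, 0.02]
[-0.03, 0.1, -0.13]
[-0.05, 0.16, 5.47]
[-0.06, 0.18, 7.55]
```

```bash
python3 -m inch '[[[-0.05,0.15,1.6],[0,0,0],62],[[-0.05,0.15,3.2],[0,0,0],62],[[-0.05,0.15,4.8],[0,0,0],62],[[-0.05,0.15,6],[0,0,0],62],[[-0.05,0.15,7],[0,0,0],62],[[-0.05,0.18,7.6],[0,0,0],62],[[-0.05,0.18,7.6],[0,0,0],62],[[-0.05,0.18,7.6],[0,0,0],30],[[-0.05,0.18,7.6],[0,0,0],30],[[-0.05,0.18,7.6],[0,0,0],30],[[-0.05,0.18,7.6],[0,0,0],30],[[-0.05,0.18,7.6],[0,0,0],30],[[-0.05,0.18,7.6],[0,0,0],30],[[-0.05,0.18,5],[0,0,0],30],[[-0.05,0.18,2],[0,0,0],30],[[-0.05,0.18,-0.2],[0,0,0],30],[[-0.05,0.18,-0.2],[0,0,0],30]]'; python3 -c "
from h import *
turn(90);rows((.584,-.030,.2),(.584,-.030,.14),(.584,-.030,.130))"
```

```text
time_s: 15.47
eef_pos: [0.5788, 0.1812, 0.1766]
eef_rot: [[0.282, 0.959, -0.006], [0.959, -0.282, 0.004], [0.002, -0.007, -1.0]]
ft_force: [0.5, -0.1, -0.1]
gripper_width: 0.477
grip_force: 60.8
turn [-0.07, -0.03, -2.73]
[-8.04, 2.58, -0.97]
[-8.05, 2.6, 1.43]
[-8.05, 2.6, 1.83]
```

```bash
python3 -m inch '[[[0,0,-0.97],[0,0,-0.9],30],[[-1.5,0.5,-0.97],[0,0,-1.8],30],[[-3,1,-0.97],[0,0,-2.73],30],[[-4.5,1.5,-0.97],[0,0,-2.73],30],[[-6,2,-0.97],[0,0,-2.73],30],[[-7.2,2.3,-0.97],[0,0,-2.73],30],[[-8.05,2.6,-0.97],[0,0,-2.73],30],[[-8.05,2.6,-0.5],[0,0,-2.73],30],[[-8.05,2.6,0.5],[0,0,-2.73],30],[[-8.05,2.6,1.4],[0,0,-2.73],30],[[-8.05,2.6,1.4],[0,0,-2.73],30],[[-8.05,2.6,1.4],[0,0,-2.73],30]]'; python3 -c "
from h import *
turn(90);rows((.584,-.030,.130))"
```

```text
time_s: 16.47
eef_pos: [0.5837, -0.0298, 0.1385]
eef_rot: [[0.001, 1.0, -0.008], [1.0, -0.001, 0.005], [0.005, -0.008, -1.0]]
ft_force: [0.2, -0.1, -0.1]
gripper_width: 0.479
grip_force: 60.8
turn [-0.08, -0.05, -0.01]
[-0.01, 0.02, 0.34]
```

```bash
python3 -m inch '[[[0,0.02,0.2],[-0.08,-0.05,0],30],[[0,0.02,0.36],[-0.08,-0.05,0],30],[[0,0.02,0.36],[-0.08,-0.05,0],30],[[0,0.02,0.36],[-0.08,-0.05,0],53],[[0,0.02,0.36],[-0.08,-0.05,0],53],[[0,0.02,0.36],[-0.08,-0.05,0],53],[[0,0.02,0.36],[-0.08,-0.05,0],53],[[0,0.02,-1],[-0.08,-0.05,0],53],[[0,0.02,-2],[-0.08,-0.05,0],53],[[0,-1,-2],[-0.08,-0.05,0],0],[[0,-2.3,-2],[-0.08,-0.05,0],0],[[0,-2.3,-2],[-0.08,-0.05,0],0],[[0,-2.3,-2],[-0.08,-0.05,0],0],[[0,-2.3,-1],[-0.08,-0.05,0],0],[[0,-2.3,0.25],[-0.08,-0.05,0],0],[[0,-2.3,0.25],[-0.08,-0.05,0],0],[[0,-2.3,0.25],[-0.08,-0.05,0],0]]'
python3 - <<'E'
from h import *
turn(90);rows((.568,-.030,.134),(.575,-.03,.134))
t=bgr("top");cv2.imwrite("pics/f1.png",crop(t,150,140,390,260,3.3))
E
```

```text
time_s: 17.88
eef_pos: [0.527, -0.03, 0.1322]
eef_rot: [[0.001, 1.0, 0.0], [1.0, -0.001, -0.0], [-0.0, 0.0, -1.0]]
ft_force: [0.2, -0.5, -0.2]
gripper_width: 0.006
grip_force: 0.0
turn [0.0, 0.0, -0.01]
[0.0, 1.64, -0.07]
[0.0, 1.92, -0.07]
```

View pics/f1.png

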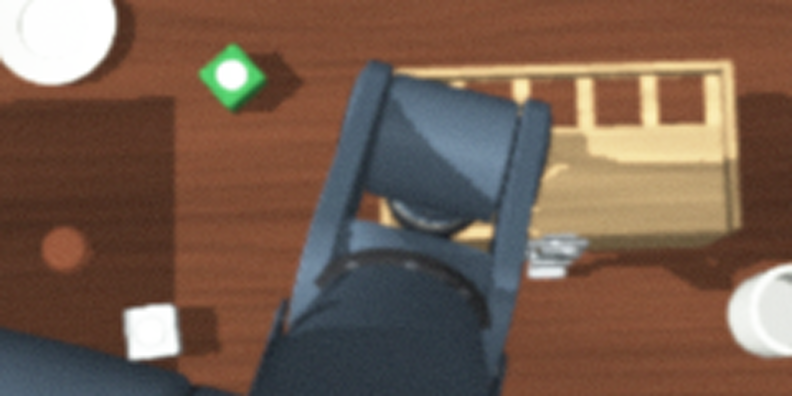

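The arm hides the tin at pad0. I'll push it back and watch the force.

```bash
python3 -m inch '[[[0,0.4,-0.05],[0,0,0],0],[[0,0.7,-0.05],[0,0,0],0],[[0,0.9,-0.05],[0,0,0],0],[[0,1.1,-0.05],[0,0,0],0],[[0,1.25,-0.05],[0,0,0],0],[[0,1.4,-0.05],[0,0,0],0],[[0,1.55,-0.05],[0,0,0],0],[[0,1.7,-0.05],[0,0,0],0],[[0,1.8,-0.05],[0,0,0],0],[[0,1.85,-0.05],[0,0,0],0],[[0,1.85,-0.05],[0,0,0],0],[[0,1.85,-0.05],[0,0,0],0]]'; python3 -m inch '[[[0,0.05,0],[0,0,0],0],[[0,0.1,0],[0,0,0],0],[[0,0.1,0],[0,0,0],0]]'
```

```text
time_s: 18.93
eef_pos: [0.5735, -0.0302, 0.1347]
eef_rot: [[0.001, 1.0, 0.003], [1.0, -0.001, -0.001], [-0.001, 0.003, -1.0]]
ft_force: [-0.3, 0.4, 0.4]
gripper_width: -0.0
grip_force: 0.0
time_s: 19.18
eef_pos: [0.5761, -0.0302, 0.1348]
eef_rot: [[0.001, 1.0, 0.003], [1.0, -0.001, -0.001], [-0.001, 0.003, -1.0]]
ft_force: [0.7, -0.4, 0.5]
gripper_width: 0.002
grip_force: 0.1
```

```bash
python3 -m inch '[[[0,0.05,0],[0,0,0],0],[[0,0.1,0],[0,0,0],0],[[0,0.1,0],[0,0,0],0]]'; python3 -m inch '[[[0,0.05,0],[0,0,0],0],[[0,0.1,0],[0,0,0],0],[[0,0.1,0],[0,0,0],0]]'; python3 -m inch '[[[0,0.05,0],[0,0,0],0],[[0,0.1,0],[0,0,0],0],[[0,0.1,0],[0,0,0],0]]'
```

```text
time_s: 19.43
eef_pos: [0.5788, -0.0302, 0.1348]
eef_rot: [[0.001, 1.0, 0.004], [1.0, -0.001, -0.001], [-0.001, 0.004, -1.0]]
ft_force: [0.5, 0.3, 0.4]
gripper_width: 0.001
grip_force: 0.1
time_s: 19.68
eef_pos: [0.5791, -0.0302, 0.1348]
eef_rot: [[0.0, 1.0, -0.001], [1.0, -0.0, -0.001], [-0.001, -0.001, -1.0]]
ft_force: [-4.8, -2.0, 3.7]
gripper_width: -0.002
grip_force: 2.4
time_s: 19.93
eef_pos: [0.5792, -0.0301, 0.1347]
eef_rot: [[-0.0, 1.0, -0.007], [1.0, 0.0, -0.001], [-0.001, -0.007, -1.0]]
ft_force: [-9.9, -2.1, 7.5]
gripper_width: -0.003
grip_force: 4.9
```

```bash
python3 -m inch '[[[0,-0.5,0],[0,0,0],0],[[0,-0.5,-1.5],[0,0,0],0],[[0,-0.5,-3],[0,0,0],0],[[0,-0.5,-4],[0,0,0],0],[[0,-0.5,-4],[0,0,0],0]]';python3 - <<'E'
from h import *
for p in tins(bgr("top")): print(p)
turn(96);rows((.4395,.2115,.2))
E
```

```text
time_s: 20.35
eef_pos: [0.5749, -0.0309, 0.241]
eef_rot: [[0.001, 1.0, 0.017], [1.0, -0.001, -0.004], [-0.004, 0.017, -1.0]]
ft_force: [-0.6, 0.4, -0.2]
gripper_width: 0.001
grip_force: 0.0
(171.4, 267.6, [0.3637, 0.2805], 35.8, 16.6, 17.2)
(195.6, 240.1, [0.4396, 0.2115], 5.7, 16.5, 17.0)
(317.7, 216.5, [0.4982, -0.1389], 6.7, 13.4, 19.7)
turn [0.11, 0.03, -1.01]
[9.68, -5.38, 1.44]
```

```bash
python3 -m inch '[[[1.3,-0.7,0.1],[0.1,0,-0.5],62],[[2.7,-1.5,0.3],[0.1,0,-1],62],[[4,-2.2,0.5],[0.1,0,-1],62],[[5.4,-3,0.7],[0.1,0,-1],62],[[6.7,-3.7,0.9],[0.1,0,-1],62],[[8,-4.5,1.1],[0.1,0,-1],62],[[9.7,-5.4,1.4],[0.1,0,-1],62],[[9.7,-5.4,1.4],[0.1,0,-1],62],[[9.7,-5.4,1.4],[0.1,0,-1],62],[[9.7,-5.4,1.4],[0.1,0,-1],62]]';python3 - <<'E'
from h import *
for p in tins(bgr("top")): print(p)
turn(96.2);rows((.4395,.2115,.2),(.4395,.2115,.0065))
E
```

```text
time_s: 21.23
eef_pos: [0.4359, 0.2125, 0.1985]
eef_rot: [[-0.105, 0.994, -0.008], [0.994, 0.105, -0.002], [-0.001, -0.008, -1.0]]
ft_force: [0.3, 0.3, -0.2]
gripper_width: 0.729
grip_force: 0.0
(196.0, 240.0, [0.4399, 0.2103], 88.5, 16.0, 16.0)
(317.5, 217.0, [0.4968, -0.1383], 88.5, 14.0, 19.0)
(277.5, 170.5, [0.6351, -0.0273], 88.6, 17.0, 17.0)
turn [-0.07, 0.01, -0.04]
[-0.03, 0.11, -0.05]
[-0.02, 0.16, 7.69]
```

```bash
python3 -m inch '[[[0,0.15,1.6],[0,0,0],62],[[0,0.15,3.2],[0,0,0],62],[[0,0.15,4.8],[0,0,0],62],[[0,0.15,6],[0,0,0],62],[[0,0.15,7],[0,0,0],62],[[0,0.15,7.7],[0,0,0],62],[[0,0.15,7.7],[0,0,0],62],[[0,0.15,7.7],[0,0,0],30],[[0,0.15,7.7],[0,0,0],30],[[0,0.15,7.7],[0,0,0],30],[[0,0.15,7.7],[0,0,0],30],[[0,0.15,7.7],[0,0,0],30],[[0,0.15,7.7],[0,0,0],30],[[0,0.15,5],[0,0,0],30],[[0,0.15,2],[0,0,0],30],[[0,0.15,-0.8],[0,0,0],30],[[0,0.15,-0.8],[0,0,0],30]]'
python3 - <<'E'
from h import *
t=bgr("top")
hsv=cv2.cvtColor(t,cv2.COLOR_BGR2HSV)
for p in tins(t,.153): print(p)
turn(90);rows((.584,-.082,.22),(.584,-.082,.14))
E
```

```text
time_s: 22.7
eef_pos: [0.4386, 0.2128, 0.1747]
eef_rot: [[-0.104, 0.995, -0.009], [0.995, 0.104, -0.002], [-0.001, -0.009, -1.0]]
ft_force: [0.8, 0.3, -0.4]
gripper_width: 0.48
grip_force: 61.2
(317.5, 217.0, [0.4852, -0.1244], 88.5, 14.0, 19.0)
(277.5, 170.5, [0.61, -0.0243], 88.6, 17.0, 17.0)
turn [0.07, -0.01, 1.0]
[-12.37, 4.36, -1.49]
[-12.37, 4.33, 1.71]
```

Run:
```python
from h import *
t=bgr("top");cv2.imwrite("pics/g1.png",crop(t,260,155,380,220,6.5))
```

```text
(no output)
```

View pics/g1.png

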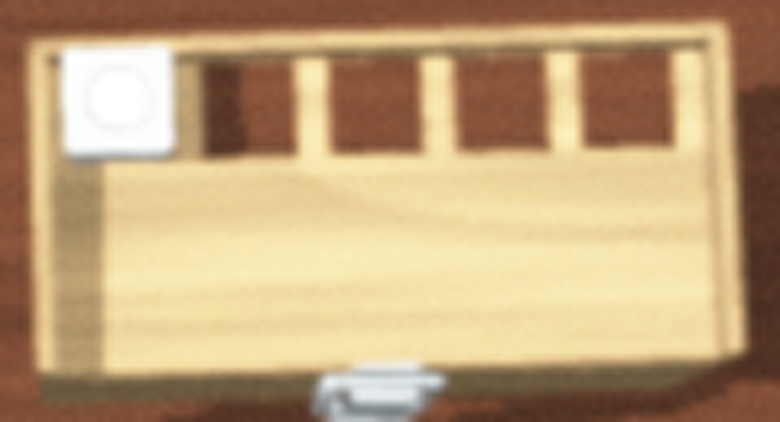

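Tin 1 is flush at the rail, about 3.7 mm to +y of square 0, which is within tolerance. The blob includes the tin's visible side, which biased the pick, so I'll shift the next placement by −3 mm in y.

```bash
python3 -m inch '[[[-1,0.3,-1.5],[0,0,0.5],30],[[-2.5,0.8,-1.5],[0,0,1],30],[[-4,1.3,-1.5],[0,0,1],30],[[-5.5,1.9,-1.5],[0,0,1],30],[[-7,2.4,-1.5],[0,0,1],30],[[-8.5,3,-1.5],[0,0,1],30],[[-10,3.5,-1.5],[0,0,1],30],[[-11.3,4,-1.5],[0,0,1],30],[[-12.5,4.35,-1.5],[0,0,1],30],[[-12.5,4.35,-1.5],[0,0,1],30],[[-12.5,4.35,-0.5],[0,0,1],30],[[-12.5,4.35,0.6],[0,0,1],30],[[-12.5,4.35,1.7],[0,0,1],30],[[-12.5,4.35,1.7],[0,0,1],30],[[-12.5,4.35,1.7],[0,0,1],30]]'; python3 -c "
from h import *
turn(90);rows((.584,-.085,.1295))"
```

```text
time_s: 24.05
eef_pos: [0.5789, -0.0861, 0.129]
eef_rot: [[0.001, 1.0, -0.009], [1.0, -0.001, -0.001], [-0.001, -0.009, -1.0]]
ft_force: [-0.2, 0.7, -0.8]
gripper_width: 0.479
grip_force: 72.9
turn [-0.09, 0.01, -0.01]
[0.04, 0.2, -0.02]
```

```bash
python3 -m inch '[[[0,0,0],[0,0,0],53],[[0,0,0],[0,0,0],53],[[0,0,0],[0,0,0],53],[[0,0,0],[0,0,0],53],[[0,0,-1.2],[0,0,0],53],[[0,0,-2.4],[0,0,0],53],[[0,-1,-2.4],[0,0,0],0],[[0,-2.3,-2.4],[0,0,0],0],[[0,-2.3,-2.4],[0,0,0],0],[[0,-2.3,-2.4],[0,0,0],0],[[0,-2.3,-1.2],[0,0,0],0],[[0,-2.3,-0.2],[0,0,0],0],[[0,-2.3,-0.2],[0,0,0],0],[[0,-2.3,-0.2],[0,0,0],0]]'
python3 - <<'E'
from h import *
turn(90);rows((.568,-.083,.134),(.579,-.083,.134))
E
```

```text
time_s: 25.22
eef_pos: [0.5224, -0.0866, 0.1347]
eef_rot: [[0.001, 1.0, -0.009], [1.0, -0.001, -0.001], [-0.001, -0.009, -1.0]]
ft_force: [0.5, 0.0, -0.3]
gripper_width: -0.003
grip_force: 0.0
turn [-0.09, 0.01, -0.01]
[0.15, 1.82, 0.01]
[0.15, 2.26, 0.01]
```

```bash
python3 -m inch '[[[0.1,0.5,0],[0,0,0],0],[[0.15,0.9,0],[0,0,0],0],[[0.15,1.1,0],[0,0,0],0],[[0.15,1.3,0],[0,0,0],0],[[0.15,1.45,0],[0,0,0],0],[[0.15,1.6,0],[0,0,0],0],[[0.15,1.75,0],[0,0,0],0],[[0.15,1.9,0],[0,0,0],0],[[0.15,2.05,0],[0,0,0],0],[[0.15,2.2,0],[0,0,0],0],[[0.15,2.25,0],[0,0,0],0],[[0.15,2.3,0],[0,0,0],0],[[0.15,2.3,0],[0,0,0],0]]'; python3 -m inch '[[[0,0.05,0],[0,0,0],0],[[0,0.1,0],[0,0,0],0],[[0,0.1,0],[0,0,0],0]]'
```

```text
time_s: 26.3
eef_pos: [0.579, -0.0831, 0.1351]
eef_rot: [[0.0, 1.0, -0.009], [1.0, -0.0, -0.002], [-0.002, -0.009, -1.0]]
ft_force: [-3.9, -1.4, 2.1]
gripper_width: -0.003
grip_force: 1.7
time_s: 26.55
eef_pos: [0.5791, -0.0831, 0.1351]
eef_rot: [[0.0, 1.0, -0.014], [1.0, -0.0, -0.001], [-0.001, -0.014, -1.0]]
ft_force: [-9.0, -2.2, 5.8]
gripper_width: 0.001
grip_force: 4.3
```

Flush. Now I'll retract and go to tin C.

```bash
python3 -m inch '[[[0,-0.5,0],[0,0,0],0],[[0,-0.5,-1.5],[0,0,0],0],[[0,-0.5,-3],[0,0,0],0],[[0,-0.5,-4],[0,0,0],0],[[0,-0.5,-4],[0,0,0],0]]';python3 - <<'E'
from h import *
t=bgr("top")
for p in tins(t): print(p)
turn(125.8);rows((.3635,.283,.2))
E
```

```text
time_s: 26.97
eef_pos: [0.575, -0.0839, 0.2415]
eef_rot: [[0.001, 1.0, 0.007], [1.0, -0.001, -0.005], [-0.005, 0.007, -1.0]]
ft_force: [0.7, -0.7, 1.1]
gripper_width: -0.001
grip_force: 0.0
(154.4, 411.7, [-0.0273, 0.3282], 21.9, 21.9, 18.2)
(171.3, 267.5, [0.3638, 0.2808], 35.8, 16.4, 17.4)
turn [0.01, 0.04, -5.98]
[14.66, -8.41, 1.47]
```

```bash
python3 -m inch '[[[1.2,-0.7,0.1],[0,0,-0.6],62],[[2.5,-1.4,0.2],[0,0,-1.2],62],[[3.8,-2.1,0.3],[0,0,-1.8],62],[[5,-2.9,0.5],[0,0,-2.4],62],[[6.3,-3.6,0.6],[0,0,-3],62],[[7.5,-4.3,0.7],[0,0,-3.6],62],[[8.8,-5,0.9],[0,0,-4.2],62],[[10,-5.8,1],[0,0,-4.8],62],[[11.3,-6.5,1.1],[0,0,-5.4],62],[[12.5,-7.2,1.3],[0,0,-6],62],[[13.8,-8,1.4],[0,0,-6],62],[[14.65,-8.4,1.5],[0,0,-6],62],[[14.65,-8.4,1.5],[0,0,-6],62],[[14.65,-8.4,1.5],[0,0,-6],62],[[14.65,-8.4,1.5],[0,0,-6],62]]';python3 - <<'E'
from h import *
t=bgr("top")
for p in tins(t,.153): print(p)
cv2.imwrite("pics/g2.png",np.vstack([crop(t,265,155,365,195,7),crop(t,130,240,230,285,7)]))
turn(125.8);rows((.364,.283,.2),(.364,.283,.0065))
E
```

```text
time_s: 28.27
eef_pos: [0.3606, 0.2832, 0.1981]
eef_rot: [[-0.587, 0.809, -0.008], [0.809, 0.587, -0.002], [0.003, -0.008, -1.0]]
ft_force: [-0.6, -0.8, -0.2]
gripper_width: 0.726
grip_force: 0.0
(171.4, 267.5, [0.3652, 0.2537], 35.8, 16.4, 17.2)
(317.5, 216.5, [0.4865, -0.1245], 88.5, 13.0, 19.0)
(277.5, 171.0, [0.6087, -0.0242], 88.6, 18.0, 17.0)
(300.5, 169.5, [0.6111, -0.0845], 88.6, 17.0, 17.0)
turn [-0.07, -0.03, 0.02]
[-0.07, 0.1, -0.07]
[-0.09, 0.16, 7.67]
```

View pics/g2.png

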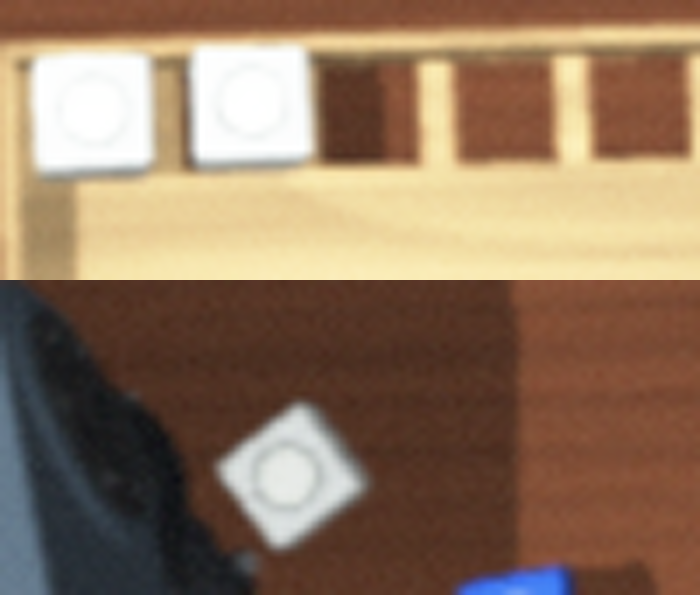

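Tin 2 sits flush, about 4 mm to −y of its square, which is acceptable. Tin C's spot is at pixel (171.1,268), roughly (0.3625,0.281), and nothing is near it.

```bash
python3 -m inch '[[[-0.1,0.06,1.6],[0,0,0],62],[[-0.1,0.06,3.2],[0,0,0],62],[[-0.1,0.06,4.8],[0,0,0],62],[[-0.1,0.06,6],[0,0,0],62],[[-0.1,0.06,7],[0,0,0],62],[[-0.1,0.06,7.65],[0,0,0],62],[[-0.1,0.06,7.65],[0,0,0],62],[[-0.1,0.06,7.65],[0,0,0],30],[[-0.1,0.06,7.65],[0,0,0],30],[[-0.1,0.06,7.65],[0,0,0],30],[[-0.1,0.06,7.65],[0,0,0],30],[[-0.1,0.06,7.65],[0,0,0],30],[[-0.1,0.06,7.65],[0,0,0],30],[[-0.1,0.06,5],[0,0,0],30],[[-0.1,0.06,2],[0,0,0],30],[[-0.1,0.06,-0.8],[0,0,0],30],[[-0.1,0.06,-0.8],[0,0,0],30],[[-0.1,0.06,-0.8],[0,0,0],30]]'
python3 - <<'E'
from h import *
turn(90);rows((.584,-.134,.22),(.584,-.134,.14))
E
```

```text
time_s: 29.82
eef_pos: [0.3625, 0.2822, 0.2179]
eef_rot: [[-0.587, 0.809, -0.008], [0.809, 0.587, -0.002], [0.003, -0.007, -1.0]]
ft_force: [1.7, -0.2, -1.1]
gripper_width: 0.479
grip_force: 61.4
turn [-0.08, -0.01, 5.99]
[-18.68, -2.61, -0.13]
[-18.69, -2.58, 3.07]
```

```bash
python3 -m inch '[[[-1.5,-0.2,-0.2],[0,0,0.7],30],[[-3,-0.4,-0.2],[0,0,1.4],30],[[-4.5,-0.6,-0.2],[0,0,2.1],30],[[-6,-0.8,-0.2],[0,0,2.8],30],[[-7.5,-1,-0.2],[0,0,3.5],30],[[-9,-1.2,-0.2],[0,0,4.2],30],[[-10.5,-1.4,-0.2],[0,0,4.9],30],[[-12,-1.6,-0.2],[0,0,5.6],30],[[-13.5,-1.9,-0.2],[0,0,6],30],[[-15,-2.1,-0.2],[0,0,6],30],[[-16.5,-2.3,-0.2],[0,0,6],30],[[-17.8,-2.5,-0.2],[0,0,6],30],[[-18.7,-2.6,-0.2],[0,0,6],30],[[-18.7,-2.6,-0.2],[0,0,6],30],[[-18.7,-2.6,0.9],[0,0,6],30],[[-18.7,-2.6,2],[0,0,6],30],[[-18.7,-2.6,3.05],[0,0,6],30],[[-18.7,-2.6,3.05],[0,0,6],30],[[-18.7,-2.6,3.05],[0,0,6],30]]'; python3 -c "
from h import *
turn(90);rows((.582,-.134,.130))"
```

```text
time_s: 31.4
eef_pos: [0.5831, -0.1331, 0.1375]
eef_rot: [[0.0, 1.0, -0.011], [1.0, -0.0, 0.0], [0.0, -0.011, -1.0]]
ft_force: [0.2, -0.2, 0.3]
gripper_width: 0.477
grip_force: 61.4
turn [-0.11, -0.0, -0.0]
[-0.04, -0.04, 0.3]
```

```bash
python3 -m inch '[[[-0.04,0,0.2],[0,0,0],30],[[-0.04,0,0.32],[0,0,0],30],[[-0.04,0,0.32],[0,0,0],30],[[-0.04,0,0.32],[0,0,0],53],[[-0.04,0,0.32],[0,0,0],53],[[-0.04,0,0.32],[0,0,0],53],[[-0.04,0,0.32],[0,0,0],53],[[-0.04,0,-1],[0,0,0],53],[[-0.04,0,-2.1],[0,0,0],53],[[-0.04,-1,-2.1],[0,0,0],0],[[-0.04,-2.4,-2.1],[0,0,0],0],[[-0.04,-2.4,-2.1],[0,0,0],0],[[-0.04,-2.4,-2.1],[0,0,0],0],[[-0.04,-2.4,-1],[0,0,0],0],[[-0.04,-2.4,0.12],[0,0,0],0],[[-0.04,-2.4,0.12],[0,0,0],0],[[-0.04,-2.4,0.12],[0,0,0],0]]'
python3 - <<'E'
from h import *
turn(90);rows((.568,-.134,.134),(.579,-.134,.134))
E
```

```text
time_s: 32.82
eef_pos: [0.5248, -0.1352, 0.135]
eef_rot: [[0.001, 1.0, -0.009], [1.0, -0.001, -0.0], [-0.0, -0.009, -1.0]]
ft_force: [0.9, -0.2, -0.1]
gripper_width: 0.001
grip_force: 0.0
turn [-0.09, 0.0, -0.01]
[0.05, 1.73, 0.02]
[0.05, 2.17, 0.02]
```

```bash
python3 -m inch '[[[0.05,0.5,0],[0,0,0],0],[[0.05,0.8,0],[0,0,0],0],[[0.05,1,0],[0,0,0],0],[[0.05,1.2,0],[0,0,0],0],[[0.05,1.35,0],[0,0,0],0],[[0.05,1.5,0],[0,0,0],0],[[0.05,1.65,0],[0,0,0],0],[[0.05,1.8,0],[0,0,0],0],[[0.05,1.95,0],[0,0,0],0],[[0.05,2.1,0],[0,0,0],0],[[0.05,2.15,0],[0,0,0],0],[[0.05,2.2,0],[0,0,0],0],[[0.05,2.2,0],[0,0,0],0]]'; python3 -m inch '[[[0,0.05,0],[0,0,0],0],[[0,0.1,0],[0,0,0],0],[[0,0.1,0],[0,0,0],0]]'
```

```text
time_s: 33.9
eef_pos: [0.5791, -0.1341, 0.1355]
eef_rot: [[0.001, 1.0, -0.009], [1.0, -0.001, -0.001], [-0.001, -0.009, -1.0]]
ft_force: [-2.9, 0.1, 1.6]
gripper_width: 0.002
grip_force: 1.2
time_s: 34.15
eef_pos: [0.5792, -0.1341, 0.1355]
eef_rot: [[0.0, 1.0, -0.014], [1.0, -0.0, -0.001], [-0.001, -0.014, -1.0]]
ft_force: [-8.5, -2.7, 5.4]
gripper_width: 0.003
grip_force: 4.0
```

```bash
python3 -m inch '[[[0,-0.5,0],[0,0,0],0],[[0,-0.5,-1.5],[0,0,0],0],[[0,-0.5,-3],[0,0,0],0],[[0,-0.5,-5],[0,0,0],0],[[0,-0.5,-5],[0,0,0],0],[[12,-4,-5],[0,0,0],0],[[12,-4,-5],[0,0,0],0],[[12,-4,-5],[0,0,0],0],[[12,-4,-5],[0,0,0],0],[[12,-4,-5],[0,0,0],0],[[12,-4,-5],[0,0,0],0],[[12,-4,-5],[0,0,0],0],[[12,-4,-5],[0,0,0],0],[[12,-4,-5],[0,0,0],0],[[12,-4,-5],[0,0,0],0]]';python3 - <<'E'
from h import *
t=bgr("top");s=bgr("scene")
for p in tins(t,.153): print(p)
cv2.imwrite("pics/k.png",np.vstack([crop(t,262,155,376,225,5.26)[:, :600],cv2.resize(crop(s,120,130,295,275,4),(600,225))]))
E
```

```text
time_s: 35.4
eef_pos: [0.4832, 0.1674, 0.2608]
eef_rot: [[-0.002, 1.0, -0.006], [1.0, 0.002, -0.001], [-0.001, -0.006, -1.0]]
ft_force: [0.5, -0.3, -0.5]
gripper_width: 0.0
grip_force: 0.0
(318.0, 217.0, [0.4852, -0.1257], 88.5, 12.0, 18.0)
(277.5, 171.0, [0.6087, -0.0242], 88.6, 18.0, 17.0)
(319.5, 169.5, [0.6099, -0.1342], 88.6, 17.0, 17.0)
(300.5, 169.5, [0.6111, -0.0845], 88.6, 17.0, 17.0)
```

View pics/k.png

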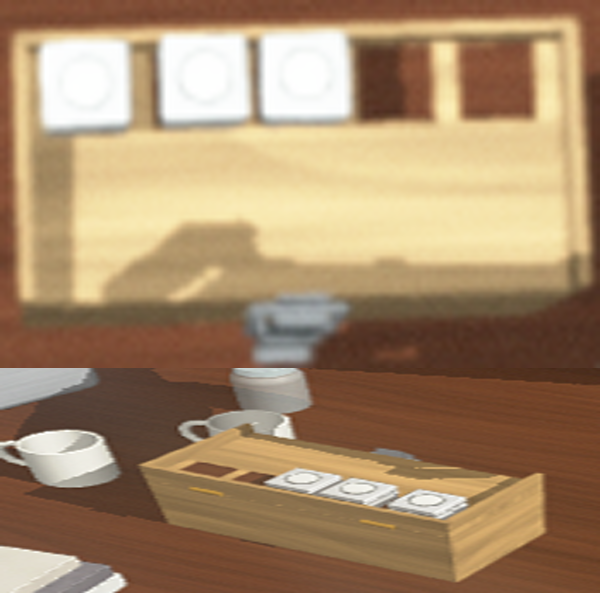

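All three tins sit flat and flush at the rail on squares 0–2, with lateral errors of about 2, 5 and 3 mm. The latch is down and the decoys are untouched. I'll hand it in.

```bash
python3 -c "
from station import ctrl
print(ctrl.sign_off())"
```

```text
the job is handed in; nothing more can be done
None
```

I shut and latched the lid, set the three plain tins flush against the rear rail on squares 0–2 (about 2, 5 and 3 mm off centre sideways), left everything else alone, and handed the job in; the hand-in returned no verdict.

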